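# Turn the red-capped spray can over to free its mixing ball

## Task

Take the red-capped touch-up spray can out of the sloping rack and turn it over in the gripper until its cap points steeply down, at least 30 degrees below level, holding it so for two seconds so that the mixing ball runs to the cap end. Then turn it back and seat it again in the same rest of the rack, cap up, as it stood before, and let go; leave the other cans and the things on the bench where they are.

Things in the scene. Friction and masses are not known exactly. Their poses are not given: they have to be found in the camera images.
- red_can: The closed spray can to turn over: 45 mm diameter, 112 mm long steel body with a white label and red band, then a red plastic cap 38 mm in diameter and 38 mm long (150 mm overall), about 0.2 kg. Origin: centre of its base; z axis: along the can to the cap. At first it leans at 45 degrees in one of the rack's three rests, cap up and towards the robot's left; it must return there.
- red_can_cap (a point): Centre of the top of the red cap, on the can's axis, 150 mm from its base.
- red_can_grip (a point): Point on the red can's axis 64 mm from its base, a good place to grip. In the rest the can's sides are bare from 27 to 97 mm above its base; a tool tilted 45 degrees, coming from the side away from the cap (the rack's -x side), is square to the can.
- yellow_can: Same size and build as the red can, with a yellow cap and band, in another rest of the rack; bystander. Origin: centre of its base; z axis: to the cap.
- blue_can: Same size and build as the red can, with a blue cap and band, in another rest of the rack; bystander. Origin: centre of its base; z axis: to the cap.
- rack: Fixed blue rack, three sloping rests side by side at y = -100, 0, +100 mm, on a steel plate 140 x 290 x 8 mm. Origin: on the bench, 20 mm from the plate's middle towards -x; x points to the side where the caps are, z up. In a rest the can's base centre is at x = -50, z = 75 mm on a foot plate; its axis rises 45 degrees towards +x. The can lifts out and goes in square to its axis.
- rest_spine (a point): In the middle rest, on the face of the blue spine that runs parallel to the can's axis and 39 mm under it, 62 mm along from the base. Each rest has such a spine, and two open black V saddles, 14 mm wide, at 20 and 104 mm along the can, that cradle its underside; between them is air.
- marker: Bystander: white and black marker pen, 125 mm long, 18 mm thick, lying on the bench on the open, -x side of the rack. Origin: under its middle.
- oiler: Bystander: red round oiler, 72 mm diameter, 125 mm tall with spout, standing behind the rack (+x side). Origin: centre of its underside.
- screw_jar: Bystander: glass screw jar with a metal lid, 60 mm diameter, 75 mm tall, behind the rack (+x side). Origin: centre of its underside.
- screwdriver: Bystander: screwdriver lying on the bench behind the rack (+x side). Origin: at its underside.
- bit_case: Bystander: orange bit case 50 x 90 x 28 mm, on the open, -x side of the rack. Origin: centre of its underside.
Things that resemble listed ones, but are neither listed nor needed, are in the scene too. What is shaped like the red_can but turquoise is not meant.

How it is judged:
By the outcome, as a careful person would: the job done as asked, in the order asked, and still so for the second after the job is handed in, with the robot touching nothing.
It also fails if it takes over 56 s, if anything falls off the work surface, if the arm or the gripper's body presses on something with over 40 N, if the wrist force passes 120 N, or if a joint passes its speed limit or range.

## Robot

A 7-joint arm with a two-finger parallel gripper is mounted at the origin on the work surface. World frame = base frame: x ahead of the robot, y to its left, z up, the work surface at z = 0. Lengths are in m, angles in rad, forces in N, time in s.
With the tool pointing down it reaches from about 0.425 to 0.925 m from the base axis. Payload 6.8 kg.
Tool frame: the origin (TCP) lies between the finger pads; the fingertips stand r.tips_ahead ahead of it and the grasp point (between the pads) lies 5 mm behind it (r.tips_ahead is the distance from the TCP to the fingertips, in m); z points along the fingers, y is the line along which they close (so a half turn about z gives the same grasp; the last joint's range is limited). The gripper opens to 85 mm and grips with 20 to 120 N. Pads are 22 mm wide; open, the fingers measure 114 mm over their backs; the gripper's body (76 mm by 85 mm) begins 54 mm behind the grasp point. The pads swing forward as they close: fully open they stand 13 mm farther back than shut.
Start: joints at [-1.362, 0.477, 0.022, 1.555, -0.011, 1.109, -0.083], TCP at [0.21, 0.641, 0.245] pointing down, gripper open.
Joint ranges: [-2.96, 2.96], [-0.34, 2.1], [-1.41, 1.46], [0.24, 2.44], [-1.37, 4.51], [0.17, 1.92], [-2.96, 2.96]. Speed limits (rad/s): [2.39, 2.39, 3.14, 3.14, 3.14, 3.14, 3.14].

## Interface

Orientations are given as a rotation vector (axis times angle).
In Python, from bench import r gives the robot as it stands.
- The arm moves only by the tool move_arm, never from a script. Its argument "rows" is one flat list of numbers, 4 for each row, row after row: the shift along the tool's x, y, z in cm, then the turn about the tool's z in degrees. In form: [tx, ty, tz, twist, tx, ty, tz, twist, ...]. A call has 1 to 10 rows; each row is the pose to reach, as a shift and turn from the pose commanded when the call began, along the tool's axes at that moment; what a row does not reach only later rows make up. A row lasts 1/8 s, in which the tool goes at most 62.5 mm and 10.7 degrees, less where a joint would pass 70% of its speed; a pose out of reach is approached as far as the arm can. A call with a gripper value outside its range is refused whole. "fingers" is the opening, from 0 (shut) to 1 (fully open), set as the call begins (left out, the last holds). The fingers move at their own pace and stop on an object; "newtons" is the grip in N (left out, the last holds). Time passes only in rows, so rows that repeat a pose let the fingers close. It gives the time, the measured TCP pose, the force, the opening and the grip force at its end, in the units of the state.
- r.get_obs(): the state, without advancing time (a new reading comes with each control period).
- r.grab_frame(name): name is "scene" or "top" or "wrist"; returns the picture (420x560x3 uint8, blue, green, red); there is no depth.
- r.camera_params(name): a dict with "fx", "fy", "cx", "cy" (pixels), "k1" (the pictures are not rectified: a ray, as slopes to the right and down, at radius r is drawn at 1 + k1 r^2 times it, then the intrinsics apply), "world_from_camera" (4x4, takes a point from camera to world coordinates). Camera axes: x right, y down, z forward; pixel columns grow to the right and rows downward; lengths in m; the calibration is good to about 2 mm. A picture is of the moment at which its call begins: read the wrist's pose just before it. camera_params takes no time and is no camera call; for the wrist camera it gives the pose at the moment of the call.
- r.hand_in(): hands the job in; it is judged then, once.
The state is a dict: "clock": time; "joints": joint angles; "qvel": joint speeds; "tau": joint torques, N m; "tcp_pos": TCP position; "orientation": TCP orientation; "contact_force": force on the tool from outside, world axes, zero at the start; "moment": the same for the moment, N m; "grip_width": finger opening in m; "gripper_force": force on a finger pad.
Only numpy, scipy, OpenCV 4.12 (cv2) and the standard library are available. Lean on these libraries where they do the work, as an engineer would, in place of code of your own. Each camera call takes 0.05 s, during which the arm holds its last target. There are 200 camera calls.

## Working session

There is one attempt and no reset: what is moved stays moved. The work goes in short steps, Python scripts to look and compute and a tool call to move; the robot and the scene stay as the last step left them, time stands still between calls to the robot, and variables do not carry over. Pictures are saved under pics/ and viewed, at most 10 in all, crops included, and the job is handed in when it is done.

Besides the shell and the picture viewer there is one more tool, called after "Request:" as name(argument=value, ...), one argument or row to a line, values as JSON. move_arm: Moves the arm, as the interface text tells. Its arguments: {"type":"object","properties":{"rows":{"type":"array"},"fingers":{"type":"number"},"newtons":{"type":"number"}},"required":["rows"]}

```bash
ls; mkdir -p pics
python3 - <<'E'
from bench import r
import cv2,numpy as np
for n in("scene","top"):
    cv2.imwrite(f"pics/{n}0.png",r.grab_frame(n)); c=r.camera_params(n); print(n,{k:np.round(v,4).tolist() for k,v in c.items()})
o=r.get_obs(); print({k:np.round(v,3).tolist() for k,v in o.items()}, r.tips_ahead)
E
```

```text
pics
scene {'fx': 463.8598, 'fy': 463.8598, 'cx': 272.1656, 'cy': 206.7187, 'k1': -0.0815, 'world_from_camera': [[-0.483, 0.595, -0.6424, 1.2119], [0.8756, 0.3316, -0.3513, 0.4375], [0.004, -0.7322, -0.6811, 0.8748], [0.0, 0.0, 0.0, 1.0]]}
top {'fx': 428.7068, 'fy': 428.7068, 'cx': 273.9176, 'cy': 206.7459, 'k1': -0.0518, 'world_from_camera': [[-0.002, -0.9958, 0.0917, 0.4346], [-1.0, 0.002, -0.0011, 0.0418], [0.0009, -0.0917, -0.9958, 0.9717], [0.0, 0.0, 0.0, 1.0]]}
{'clock': 0.1, 'joints': [-1.362, 0.478, 0.022, 1.556, -0.012, 1.109, -0.083], 'qvel': [-0.001, -0.002, 0.002, -0.002, 0.0, -0.001, -0.0], 'tau': [0.005, -59.776, 1.614, -28.196, 0.013, 0.005, -0.0], 'tcp_pos': [0.21, 0.641, 0.244], 'orientation': [-0.495, -3.102, 0.003], 'contact_force': [-0.781, -0.25, -0.562], 'moment': [-0.009, -0.015, -0.043], 'gripper_force': 0.0, 'grip_width': 0.085} 0.014
```

View pics/scene0.png

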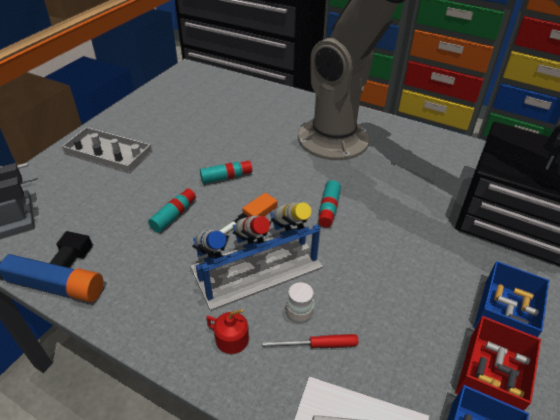

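View pics/top0.png

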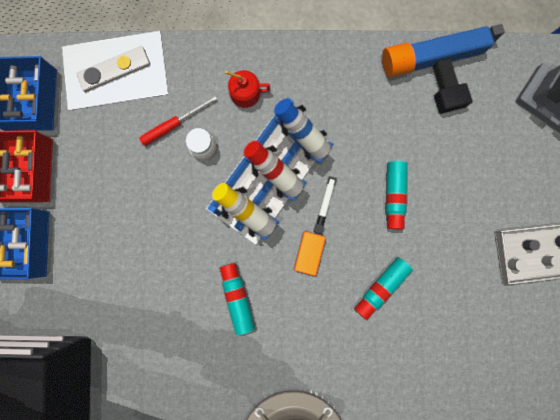

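The top view shows the white-bodied can with the red cap at about (256,151). Things that could be mistaken for it are the turquoise cans with red caps at (397,222), (365,308) and (230,270), and the oiler at (245,88). I choose the can in the middle rest and will check it in a crop.

Run:
```python
import cv2
a=cv2.imread("pics/top0.png")[85:255,190:350]; b=cv2.imread("pics/scene0.png")[190:310,185:335]
cv2.imwrite("pics/ctop.png",cv2.resize(a[:150],None,fx=5,fy=4,interpolation=2) if 0 else cv2.resize(a[:150],None,fx=4,fy=4,interpolation=2))
cv2.imwrite("pics/csc.png",cv2.resize(b,None,fx=5,fy=5,interpolation=2))
```

```text
(no output)
```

View pics/ctop.png

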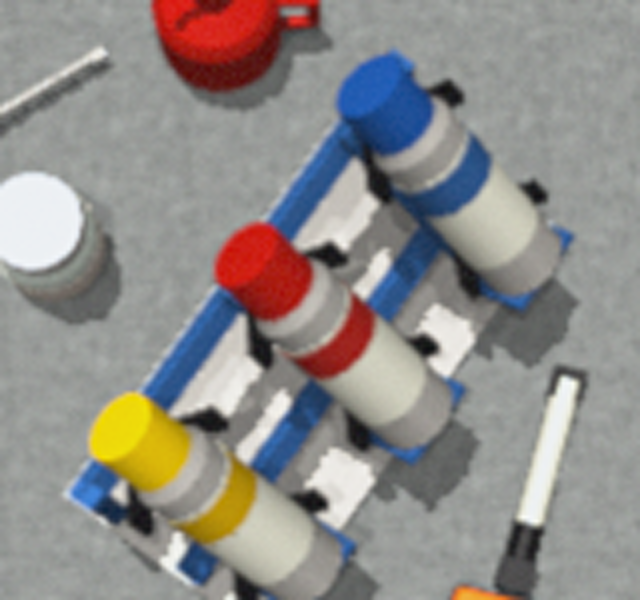

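View pics/csc.png

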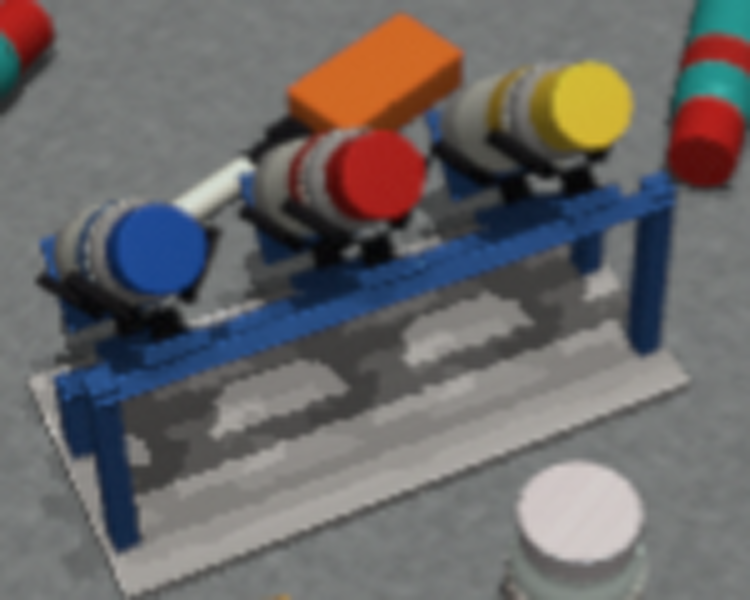

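The crops confirm it: the white-labelled can with the red cap sits in the middle rest, with its cap disc at about (261,225) in the scene view and its cap at about (256,151) in the top view. Next I fit the rack pose from the three caps' colour silhouettes in both views.

```bash
cat > h.py <<'E'
import cv2,numpy as np
from scipy.optimize import least_squares
from scipy.spatial.transform import Rotation as R
def proj(c,P):
    T=np.array(c["world_from_camera"]); p=(np.atleast_2d(P)-T[:3,3])@T[:3,:3]
    s=p[:,:2]/p[:,2:]; s=s*(1+c["k1"]*(s**2).sum(1,keepdims=True))
    return s*[c["fx"],c["fy"]]+[c["cx"],c["cy"]]
def cyl(B,d,a,b,rad,n=60):
    d=d/np.linalg.norm(d); e=np.cross(d,[0,0,1]); e/=np.linalg.norm(e); f=np.cross(d,e)
    t=np.linspace(0,2*np.pi,n)[:,None]; ring=rad*(np.cos(t)*e+np.sin(t)*f)
    return np.vstack([B+a*d+ring,B+b*d+ring])
def hullc(p):
    m=cv2.moments(cv2.convexHull(p.astype(np.float32))); return np.array([m["m10"],m["m01"]])/m["m00"], m["m00"]
def mask(img,col,near,rad=28):
    h=cv2.cvtColor(img,cv2.COLOR_BGR2HSV); H=h[...,0].astype(int)
    k={"red":(H<8)|(H>172),"yellow":(H>20)&(H<35),"blue":(H>100)&(H<125)}[col]&(h[...,1]>130)&(h[...,2]>60)
    n,l,s,c=cv2.connectedComponentsWithStats(k.astype(np.uint8))
    i=1+np.argmin(np.linalg.norm(c[1:]-near,axis=1)); return c[i],s[i,4]
E
python3 - <<'E'
from bench import r
from h import *
cs={n:r.camera_params(n) for n in("scene","top")}; im={n:cv2.imread(f"pics/{n}0.png") for n in cs}
near={"red":((261,225),(256,151)),"yellow":((300,212),(224,195)),"blue":((213,240),(288,110))}
obs={c:[mask(im[n],c,near[c][i]) for i,n in enumerate(cs)] for c in near}
for c in obs: print(c,obs[c])
def capres(c,B,d): return np.concatenate([hullc(cyl(B,d,.112,.150,.019))[0]-obs[c][i][0] for i,(n,k) in enumerate(cs.items())])
d0=lambda yaw:np.array([np.cos(yaw)*.7071,np.sin(yaw)*.7071,.7071])
# rack fit: which rest is +y: rack y = left of rack x
def f(p,use=("red","yellow")):
    o=[]
    for c in use:
        y={"red":0,"yellow":.1,"blue":-.1}[c]*sgn
        x,yy,z,yaw=p; B=np.array([x-.05*np.cos(yaw)-y*np.sin(yaw),yy-.05*np.sin(yaw)+y*np.cos(yaw),z+.075]); o.append(capres(c,B,d0(yaw)))
    return np.concatenate(o)
for use in(("red","yellow"),("red","yellow","blue")):
  for sgn in(1,-1):
    s=least_squares(f,[.5,.06,0,.75],kwargs=dict(use=use)); print(use,sgn,s.x.round(4),s.fun.round(2))
    if s.cost<30: best=s.x
# areas
yaw=best[3]
g=least_squares(lambda B:capres("red",B,d0(yaw)),[.45,.05,.08]); B=g.x
print("red alone base",B.round(4),g.fun.round(2)); 
for i,(n,k) in enumerate(cs.items()):
    print(n,"area model",hullc(cyl(B,d0(yaw),.112,.15,.019))[1],obs["red"][i][1])
    w=im[n].copy()
    for a,b,rad in((0,.112,.0225),(.112,.15,.019)):
        cv2.polylines(w,[cv2.convexHull(np.round(proj(k,cyl(B,d0(yaw),a,b,rad))*16).astype(int).astype(np.int32))],1,(0,255,0),1,cv2.LINE_AA,4)
    im[n]=w
v=[cv2.resize(im["scene"][190:290,200:300],None,fx=4,fy=4,interpolation=2),cv2.resize(im["top"][120:220,220:320],None,fx=4,fy=4,interpolation=2)]
cv2.imwrite("pics/ov.png",np.hstack(v))
E
```

```text
red [(array([259.71034483, 224.75517241]), np.int32(290)), (array([255.44334975, 152.47536946]), np.int32(406))]
yellow [(array([300.7544484 , 211.12099644]), np.int32(281)), (array([224.60470588, 195.15529412]), np.int32(425))]
blue [(array([216.09473684, 239.72280702]), np.int32(285)), (array([279.91547049, 117.04625199]), np.int32(627))]Traceback (most recent call last):
  File "<stdin>", line 18, in <module>
    return func(*args, **kwargs)
    vector_fun = VectorFunction(
        fun_wrapped,
    ...<6 lines>...
        workers=workers
    )
    self._update_fun()
    ~~~~~~~~~~~~~~~~^^
    self.f = self.fun_wrapped(xp_copy(self.x))
             ~~~~~~~~~~~~~~~~^^^^^^^^^^^^^^^^^
    return np.atleast_1d(self.fun(x))
                         ~~~~~~~~^^^
    return self.f(x, *self.args, **self.kwargs)
           ~~~~~~^^^^^^^^^^^^^^^^^^^^^^^^^^^^^^
  File "<stdin>", line 14, in f
  File "<stdin>", line 7, in capres
  File "h.py", line 13, in hullc
    m=cv2.moments(cv2.convexHull(p.astype(np.float32))); return np.array([m["m10"],m["m01"]])/m["m00"], m["m00"]
                  ~~~~~~~~~~~~~~^^^^^^^^^^^^^^^^^^^^^^
cv2.error: OpenCV(4.12.0) /io/opencv/modules/imgproc/src/convhull.cpp:143: error: (-215:Assertion failed) total >= 0 && (depth == CV_32F || depth == CV_32S) in function 'convexHull'
```

```bash
cat > fit.py <<'E'
from bench import r
from h import *
cs={n:r.camera_params(n) for n in("scene","top")}; im={n:cv2.imread(f"pics/{n}0.png") for n in cs}
near={"red":((261,225),(256,151)),"yellow":((300,212),(224,195)),"blue":((213,240),(288,110))}
obs={c:[mask(im[n],c,near[c][i]) for i,n in enumerate(cs)] for c in near}
def capres(c,B,d): return np.concatenate([hullc(proj(k,cyl(B,d,.112,.150,.019)))[0]-obs[c][i][0] for i,(n,k) in enumerate(cs.items())])[:2 if c=="blue" else 4]
d0=lambda yaw:np.array([np.cos(yaw)*.7071,np.sin(yaw)*.7071,.7071])
def f(p,use):
    o=[]; x,yy,z,yaw=p
    for c in use:
        y={"red":0,"yellow":.1,"blue":-.1}[c]
        B=np.array([x-.05*np.cos(yaw)-y*np.sin(yaw),yy-.05*np.sin(yaw)+y*np.cos(yaw),z+.075]); o.append(capres(c,B,d0(yaw)))
    return np.concatenate(o)
for use in(("red","yellow"),("red","yellow","blue")):
    s=least_squares(f,[.5,.06,0,.75],kwargs=dict(use=use)); print(use,s.x.round(4),s.fun.round(2))
yaw=s.x[3]
g=least_squares(lambda B:capres("red",B,d0(yaw)),[.45,.05,.08]); B=g.x
print("yaw",yaw,"red base",B.round(4),g.fun.round(2),"rack fit base",(s.x[:3]+[-.05*np.cos(yaw),-.05*np.sin(yaw),.075]).round(4))
for i,(n,k) in enumerate(cs.items()):
    print(n,"area model",hullc(proj(k,cyl(B,d0(yaw),.112,.15,.019)))[1],obs["red"][i][1])
    for a,b,rad in((0,.112,.0225),(.112,.15,.019)):
        q=proj(k,cyl(B,d0(yaw),a,b,rad)); cv2.polylines(im[n],[cv2.convexHull(np.round(q*16).astype(np.int32))],True,(0,255,0),1,cv2.LINE_AA,4)
v=[cv2.resize(im["scene"][190:290,200:300],None,fx=4,fy=4,interpolation=2),cv2.resize(im["top"][120:220,220:320],None,fx=4,fy=4,interpolation=2)]
cv2.imwrite("pics/ov.png",np.hstack(v))
E
python3 fit.py
```

```text
('red', 'yellow') [0.5854 0.0416 0.0023 0.9334] [-0.96 -0.1  -0.03  0.69 -0.42  0.27 -0.89  0.07]
('red', 'yellow', 'blue') [0.5871 0.0424 0.003  0.963 ] [-0.48  0.14 -0.89  0.27 -0.53 -0.35 -0.51  0.58 -0.57  0.22]
yaw 0.9630163224060236 red base [0.5586 0.0006 0.0784] [-0.81 -0.1  -0.48  0.19] rack fit base [0.5586 0.0014 0.078 ]
scene area model 329.5852051200345 290
top area model 511.6757979937829 406
```

View pics/ov.png

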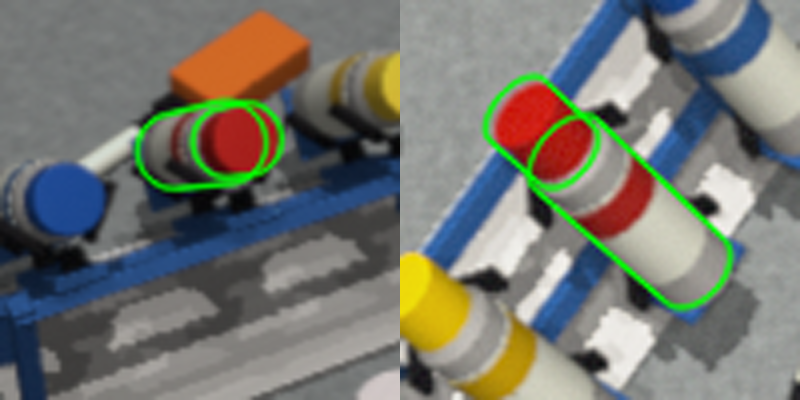

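The overlay is a few pixels off: the model's cap end overshoots, so the yaw needs refining. The larger constraint is that moves can't tilt the tool directly. First I'll check what happens to the tilt at the edge of reach, and how commands carry on from there. I'll swing to the rack's azimuth and up, well clear of everything.

Request:
move_arm(
  rows=[-5,-3,-6,10,-10,-6,-12,20,-15,-9,-18,30,-19,-11,-24,40,-19,-11,-30,50,-19,-11,-36,60,-19,-11,-42,70,-19,-11,-48,80,-19,-11,-54,90,-19,-11,-60,90],
  fingers=1,
)

```text
clock: 1.35
tcp_pos: [0.3435, 0.4626, 0.7015]
orientation: [-2.522, -1.824, -0.119]
contact_force: [-0.3, 0.2, -1.1]
grip_width: 0.0856
gripper_force: 0.0
```

```bash
cat > st.py <<'E'
from bench import r
from h import *
o=r.get_obs(); M=R.from_rotvec(o["orientation"]).as_matrix()
print("t",o["clock"],"q",np.round(o["joints"],3).tolist(),"p",np.round(o["tcp_pos"],4).tolist(),"F",np.round(o["contact_force"],1).tolist(),"w",o["grip_width"],o["gripper_force"]); print(M.round(3).tolist())
E
python3 st.py
```

```text
t 1.35 q [-1.488, 0.235, 0.658, 0.953, -0.161, 1.915, -1.229] p [0.3435, 0.4626, 0.7015] F [-0.3, 0.2, -1.1] w 0.08560278866305028 0.0
[[0.311, 0.949, 0.046], [0.947, -0.314, 0.066], [0.078, 0.023, -0.997]]
```

The tool is at the joint-6 limit and has started to tilt outward, as I predicted. I'll keep pushing up.

Request:
move_arm(
  rows=[0,0,-6,6,0,0,-12,12,0,0,-18,18,0,0,-24,18,0,0,-30,18,0,0,-36,18],
)

```text
clock: 2.1
tcp_pos: [0.3182, 0.4286, 0.7462]
orientation: [-2.728, -1.386, -0.216]
contact_force: [-0.6, 0.0, 0.2]
grip_width: 0.0856
gripper_force: 0.0
```

```bash
python3 st.py
```

```text
t 2.1 q [-1.667, 0.127, 0.771, 0.974, -0.102, 1.915, -1.58] p [0.3182, 0.4286, 0.7462] F [-0.6, 0.0, 0.2] w 0.0856279061142597 0.0
[[0.582, 0.808, 0.092], [0.797, -0.59, 0.129], [0.158, -0.002, -0.987]]
```

Request:
move_arm(
  rows=[-2,0,-6,0,-4,0,-12,0,-6,0,-18,0,-8,0,-24,0],
)

```text
clock: 2.6
tcp_pos: [0.2915, 0.3879, 0.7764]
orientation: [-2.688, -1.371, -0.29]
contact_force: [0.2, 0.2, -0.2]
grip_width: 0.0857
gripper_force: 0.0
```

```bash
python3 st.py
```

```text
t 2.6 q [-1.426, 0.005, 0.37, 1.002, 0.013, 1.915, -1.679] p [0.2915, 0.3879, 0.7764] F [0.2, 0.2, -0.2] w 0.08569910928255169 0.0
[[0.574, 0.81, 0.119], [0.789, -0.586, 0.184], [0.219, -0.011, -0.976]]
```

Request:
move_arm(
  rows=[0,0,-40,0,0,0,-40,0,0,0,-40,0,0,0,-40,0],
)

```text
clock: 3.1
tcp_pos: [0.278, 0.3591, 0.8091]
orientation: [-2.649, -1.346, -0.374]
contact_force: [0.3, -0.1, 0.1]
grip_width: 0.0854
gripper_force: 0.0
```

```bash
python3 st.py
```

```text
t 3.1 q [-0.585, -0.013, -0.455, 0.948, 0.006, 1.915, -1.668] p [0.278, 0.3591, 0.8091] F [0.3, -0.1, 0.1] w 0.0853687325792669 0.0
[[0.567, 0.809, 0.154], [0.773, -0.587, 0.241], [0.285, -0.018, -0.958]]
```

Request:
move_arm(
  rows=[30,0,-30,0,30,0,-30,0,30,0,-30,0,30,0,-30,0],
)

```text
clock: 3.6
tcp_pos: [0.3149, 0.3867, 0.8267]
orientation: [-2.623, -1.327, -0.411]
contact_force: [-0.1, 0.6, -0.1]
grip_width: 0.0854
gripper_force: 0.0
```

```bash
python3 st.py
```

```text
t 3.6 q [-1.434, 0.026, 0.458, 0.875, -0.031, 1.915, -1.626] p [0.3149, 0.3867, 0.8267] F [-0.1, 0.6, -0.1] w 0.08544810873818966 0.0
[[0.565, 0.808, 0.166], [0.76, -0.588, 0.276], [0.32, -0.03, -0.947]]
```

Request:
move_arm(
  rows=[0,0,-50,0,0,0,-50,0,0,0,-50,0,0,0,-50,0,0,0,-50,0,0,0,-50,0,0,0,-50,0,0,0,-50,0,0,0,-50,0,0,0,-50,0],
)

```text
clock: 4.85
tcp_pos: [0.2638, 0.3112, 0.8633]
orientation: [-2.575, -1.304, -0.512]
contact_force: [-0.5, -0.7, -0.7]
grip_width: 0.0855
gripper_force: 0.0
```

```bash
python3 st.py
```

```text
t 4.85 q [-0.297, -0.095, -0.559, 0.899, -0.116, 1.915, -1.559] p [0.2638, 0.3112, 0.8633] F [-0.5, -0.7, -0.7] w 0.08548332760034082 0.0
[[0.548, 0.809, 0.211], [0.737, -0.586, 0.337], [0.396, -0.029, -0.918]]
```

Request:
move_arm(
  rows=[0,0,-50,0,0,0,-50,0],
)

```text
clock: 5.1
tcp_pos: [0.2442, 0.2833, 0.8919]
orientation: [-2.534, -1.281, -0.598]
contact_force: [-0.7, 0.6, -0.6]
grip_width: 0.0855
gripper_force: 0.0
```

Request:
move_arm(
  rows=[0,0,-50,0,0,0,-50,0],
)

```text
clock: 5.35
tcp_pos: [0.2313, 0.2796, 0.915]
orientation: [-2.487, -1.273, -0.651]
contact_force: [-1.5, 1.1, 0.5]
grip_width: 0.0854
gripper_force: 0.0
```

Request:
move_arm(
  rows=[0,0,-50,0,0,0,-50,0],
)

```text
clock: 5.6
tcp_pos: [0.2292, 0.2652, 0.9292]
orientation: [-2.483, -1.235, -0.699]
contact_force: [-1.7, 1.0, 0.7]
grip_width: 0.0854
gripper_force: 0.0
```

```bash
python3 st.py
```

```text
t 5.6 q [-0.78, -0.193, -0.155, 0.85, -0.058, 1.916, -1.624] p [0.2292, 0.2652, 0.9292] F [-1.7, 1.0, 0.7] w 0.0853779024352919 0.0
[[0.518, 0.803, 0.296], [0.667, -0.595, 0.448], [0.536, -0.034, -0.844]]
```

Request:
move_arm(
  rows=[0,0,-50,0,0,0,-50,0],
)

```text
clock: 5.85
tcp_pos: [0.2047, 0.2414, 0.9527]
orientation: [-2.437, -1.223, -0.781]
contact_force: [-0.5, -0.2, -0.8]
grip_width: 0.0857
gripper_force: 0.0
```

Request:
move_arm(
  rows=[0,0,-50,0,0,0,-50,0],
)

```text
clock: 6.1
tcp_pos: [0.2134, 0.2425, 0.9814]
orientation: [-2.365, -1.211, -0.808]
contact_force: [-1.1, 0.7, -0.2]
grip_width: 0.0853
gripper_force: 0.0
```

Request:
move_arm(
  rows=[20,0,-45,0,20,0,-45,0],
)

```text
clock: 6.35
tcp_pos: [0.2261, 0.2423, 1.0076]
orientation: [-2.343, -1.164, -0.863]
contact_force: [-1.4, -0.1, -0.5]
grip_width: 0.0853
gripper_force: 0.0
```

```bash
python3 st.py
```

```text
t 6.35 q [-0.772, -0.179, -0.09, 0.665, -0.127, 1.915, -1.604] p [0.2261, 0.2423, 1.0076] F [-1.4, -0.1, -0.5] w 0.0852833524243205 0.0
[[0.467, 0.81, 0.354], [0.574, -0.582, 0.576], [0.673, -0.066, -0.737]]
```

Request:
move_arm(
  rows=[-3.6,3.1,3.1,0,-7.2,6.2,6.2,0,-10.8,9.3,9.3,0,-14.4,12.4,12.4,0,-18,15.5,15.5,0,-21.6,18.6,18.6,0,-25.2,21.7,21.7,0,-28.8,24.8,24.8,0,-32.4,27.9,27.9,0,-32.4,27.9,27.9,0],
)

```text
clock: 7.6
tcp_pos: [0.3888, 0.0709, 0.6205]
orientation: [-2.357, -1.149, -0.865]
contact_force: [0.1, -0.5, 0.5]
grip_width: 0.0845
gripper_force: 0.0
```

```bash
python3 st.py
python3 - <<'E'
from bench import r
from h import *
c=r.camera_params("wrist"); T=np.array(c["world_from_camera"]); print(T.round(3).tolist(),c["fx"],c["k1"]); print(proj(c,[[.585,.038,.123],[.64,.12,.18]]))
E
```

```text
t 7.6 q [0.471, -0.324, -0.199, 1.784, -0.77, 1.456, -0.385] p [0.3888, 0.0709, 0.6205] F [0.1, -0.5, 0.5] w 0.0845356057675029 0.0
[[0.477, 0.801, 0.361], [0.569, -0.595, 0.568], [0.67, -0.065, -0.739]]
[[0.802, -0.568, 0.185, 0.384], [-0.594, -0.724, 0.35, 0.046], [-0.065, -0.391, -0.918, 0.773], [0.0, 0.0, 0.0, 1.0]] 329.56896972977216 -0.009816650389657828
[[382.727309   284.29982144]
 [380.69801179 225.81632581]]
```

Request:
move_arm(
  rows=[-3.6,3,2.7,0,-7.2,6,5.4,0,-10.8,9,8,0,-14.4,12,10.6,0,-18,15,13.2,0,-21.6,18,16,0,-25.3,20.6,18.5,0,-25.3,20.6,18.5,0],
)

```text
clock: 8.6
tcp_pos: [0.4992, -0.0897, 0.2989]
orientation: [-2.357, -1.144, -0.856]
contact_force: [-0.3, 0.7, 0.5]
grip_width: 0.0853
gripper_force: 0.0
```

```bash
python3 st.py
python3 - <<'E'
from bench import r
from h import *
c=r.camera_params("wrist"); np.save("w1.npy",c,allow_pickle=True); cv2.imwrite("pics/w1.png",r.grab_frame("wrist")); print(proj(c,[[.585,.038,.123],[.64,.12,.18]]))
E
```

```text
t 8.6 q [0.524, 0.177, -0.058, 2.053, -0.874, 1.04, 0.313] p [0.4992, -0.0897, 0.2989] F [-0.3, 0.7, 0.5] w 0.08529904457835571 0.0
[[0.482, 0.8, 0.356], [0.567, -0.595, 0.569], [0.668, -0.073, -0.741]]
[[278.25430548 177.78983744]
 [270.27398537  72.89511751]]
```

View pics/w1.png

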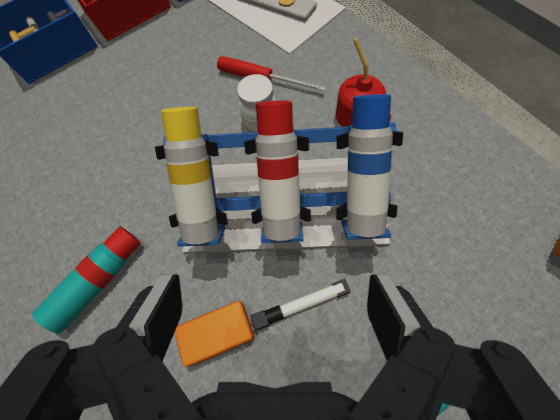

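The wrist view shows the red can in the middle rest, with cap top near (275,105) and base near (281,238), and its sides free. I'll add this view to the fit, using the cap centroids and the label's centre lines.

```bash
cat > fit2.py <<'E'
from bench import r
from h import *
cs={n:r.camera_params(n) for n in("scene","top")}; cs["wrist"]=np.load("w1.npy",allow_pickle=True).item()
im={n:cv2.imread(f"pics/{f}.png") for n,f in(("scene","scene0"),("top","top0"),("wrist","w1"))}
near={"red":((261,225),(256,151),(275,116)),"yellow":((300,212),(224,195),(182,123)),"blue":((213,240),None,(372,110))}
obs={c:[None if p is None else mask(im[n],c,p) for n,p in zip(cs,near[c])] for c in near}
off={"red":0,"yellow":.1,"blue":-.1}
lab={}
hsv=cv2.cvtColor(im["wrist"],cv2.COLOR_BGR2HSV)
for c,x0,y0 in(("red",279,193),("yellow",193,197),("blue",368,190)):
    pts=[]
    for y in range(y0-8,y0+9):
        row=(hsv[y,x0-28:x0+28,2]>165)&(hsv[y,x0-28:x0+28,1]<60)
        l=28; 
        while l>0 and row[l-1]: l-=1
        q=28
        while q<55 and row[q+1]: q+=1
        pts.append(((l+q)/2+x0-28,y,q-l+1))
    lab[c]=np.array(pts); print(c,[None if o is None else (o[0].round(1).tolist(),int(o[1])) for o in obs[c]],"label",lab[c][[0,8,16]].tolist())
def d_of(yaw,el): return np.array([np.cos(yaw)*np.cos(el),np.sin(yaw)*np.cos(el),np.sin(el)])
def base(p,c):
    x,yy,z,yaw=p[:4]; y=off[c]; return np.array([x-.05*np.cos(yaw)-y*np.sin(yaw),yy-.05*np.sin(yaw)+y*np.cos(yaw),z+.075])
def f(p,use):
    o=[]; d=d_of(p[3],p[4] if len(p)>4 else np.pi/4)
    for c in use:
        B=base(p,c)
        for (n,k),ob in zip(cs.items(),obs[c]):
            if ob is None or (c=="blue" and n=="wrist"): continue
            o+=list(hullc(proj(k,cyl(B,d,.112,.150,.019)))[0]-ob[0])
        a,b=proj(cs["wrist"],[B+.02*d,B+.09*d]); L=lab[c]
        xs=a[0]+(L[:,1]-a[1])*(b-a)[0]/(b-a)[1]; o+=list(((xs-L[:,0]))[[2,14]])
    return np.array(o)
if __name__=="__main__":
  for use in(("red","yellow","blue"),("red",)):
   for p0 in([.587,.042,0,.95],[.587,.042,0,.95,.785]):
    s=least_squares(f,p0,kwargs=dict(use=use),loss="soft_l1"); p=s.x
    print(use,p.round(4),"base",base(p,"red").round(4)); print(f(p,use).round(1).tolist())
    if len(use)==3 and len(p0)==4: np.save("rack.npy",p)
  p=np.load("rack.npy"); B=base(p,"red"); d=d_of(p[3],np.pi/4); v=[]
  for n,(x,y) in(("scene",(210,180)),("top",(220,120)),("wrist",(215,80))):
    k=cs[n]
    for a,b,rad in((0,.112,.0225),(.112,.15,.019)):
        cv2.polylines(im[n],[cv2.convexHull(np.round(proj(k,cyl(B,d,a,b,rad))*16).astype(np.int32))],True,(0,255,0),1,cv2.LINE_AA,4)
    w=130 if n=="wrist" else 90
    v.append(cv2.resize(im[n][y:y+170 if n=="wrist" else y+118,x:x+w],(260,340),interpolation=2))
  cv2.imwrite("pics/ov2.png",np.hstack(v))
E
python3 fit2.py
```

```text
red [([259.7, 224.8], 290), ([255.4, 152.5], 406), ([274.1, 117.3], 1174)] label [[278.0, 185.0, 19.0], [278.5, 193.0, 18.0], [279.5, 201.0, 18.0]]
yellow [([300.8, 211.1], 281), ([224.6, 195.2], 425), ([180.8, 123.3], 1155)] label [[186.5, 189.0, 18.0], [187.5, 197.0, 18.0], [189.0, 205.0, 17.0]]
blue [([216.1, 239.7], 285), None, ([356.3, 118.7], 1818)] label [[372.5, 182.0, 18.0], [372.5, 190.0, 18.0], [372.0, 198.0, 19.0]]
('red', 'yellow', 'blue') [0.5865 0.0412 0.0036 0.9492] base [5.574e-01 5.000e-04 7.860e-02]
[-1.1, -0.3, -0.1, 0.2, -0.2, 0.1, -0.3, 0.5, -0.8, -0.4, -0.3, 0.2, -0.6, -0.2, 5.2, 4.7, -1.4, -0.7, -5.1, -5.1]
('red', 'yellow', 'blue') [0.5867 0.0411 0.0041 0.9596 0.7806] base [5.58e-01 1.00e-04 7.91e-02]
[-0.9, -0.3, -0.3, 0.2, -0.4, -0.3, 0.0, 0.8, -0.9, -0.7, -0.1, 0.5, -0.9, 0.3, 5.3, 4.8, -1.1, -0.3, -4.9, -4.8]
('red',) [0.5868 0.0418 0.003  0.9456] base [0.5575 0.0013 0.078 ]
[-1.0, 0.0, -0.3, 0.1, -0.1, -0.0, -0.4, 0.3]
('red',) [0.5868 0.0418 0.0029 0.9473 0.7872] base [0.5576 0.0012 0.0779]
[-1.0, -0.0, -0.3, 0.2, -0.2, 0.0, -0.4, 0.4]
```

View pics/ov2.png

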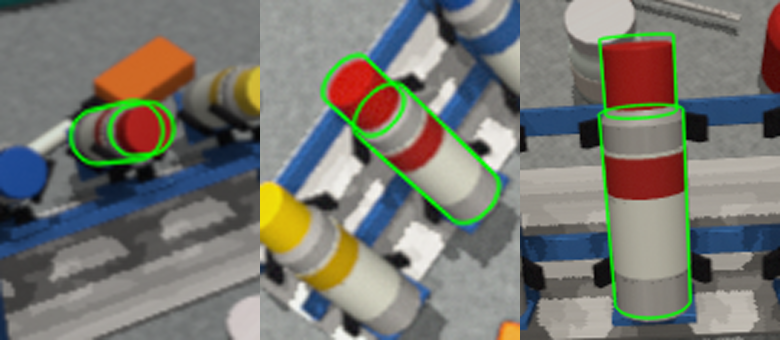

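The fit agrees in all three views: red can base at (0.5575, 0.001, 0.078), yaw 54°, elevation 45°. Now I go in along the tool.

Request:
move_arm(
  rows=[-0.4,0.5,4,-3.6,-0.4,0.5,8,-3.6,-0.4,0.5,12,-3.6,-0.4,0.5,15.5,-3.6,-0.4,0.5,18.5,-3.6,-0.4,0.5,21,-3.6,-0.4,0.5,22.8,-3.6,-0.4,0.5,23.8,-3.6,-0.4,0.5,23.8,-3.6],
  fingers=1,
  newtons=60,
)

```text
clock: 9.78
tcp_pos: [0.5883, 0.0406, 0.124]
orientation: [-2.332, -1.23, -0.886]
contact_force: [0.1, -0.6, -0.6]
grip_width: 0.0853
gripper_force: 0.0
```

```bash
python3 st.py
python3 - <<'E'
from bench import r
from h import *
cv2.imwrite("pics/w2.png",r.grab_frame("wrist"))
E
```

```text
t 9.775 q [0.376, 0.504, -0.27, 2.113, -1.235, 0.573, 0.644] p [0.5883, 0.0406, 0.124] F [0.1, -0.6, -0.6] w 0.0852642436409467 0.0
[[0.425, 0.83, 0.361], [0.606, -0.557, 0.568], [0.673, -0.023, -0.74]]
```

View pics/w2.png

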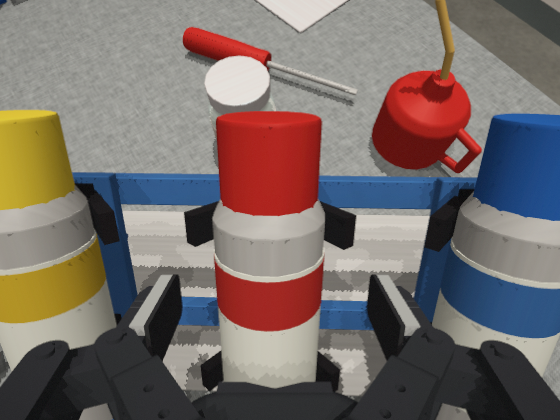

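The can lies between the pads (axis at column 270, finger midpoint 275), and the tips clear the neighbouring cans. I close the fingers.

Request:
move_arm(
  rows=[0,0,0,0,0,0,0,0,0,0,0,0,0,0,0,0,0,0,0,0,0,0,0,0,0,0,0,0,0,0,0,0],
  fingers=0,
  newtons=60,
)

```text
clock: 10.82
tcp_pos: [0.5861, 0.0412, 0.1241]
orientation: [-2.329, -1.23, -0.883]
contact_force: [-9.9, -2.1, 10.1]
grip_width: 0.0438
gripper_force: 59.3
```

```bash
python3 st.py
```

```text
t 10.825 q [0.378, 0.503, -0.271, 2.116, -1.234, 0.576, 0.644] p [0.5861, 0.0412, 0.1241] F [-9.9, -2.1, 10.1] w 0.04382334185359863 59.315725564956665
[[0.425, 0.831, 0.358], [0.605, -0.555, 0.571], [0.673, -0.026, -0.739]]
```

Gripped at 44 mm width and 59 N. I lift square to the can.

Request:
move_arm(
  rows=[0,0,-0.6,0,0,0,-2,0,0,0,-4.5,0,0,0,-7.5,0,0,0,-10.5,0,0,0,-13,0,0,0,-14,0,0,0,-14,0],
)

```text
clock: 11.82
tcp_pos: [0.5377, -0.0399, 0.2276]
orientation: [-2.334, -1.23, -0.886]
contact_force: [-0.4, 0.2, -3.2]
grip_width: 0.0436
gripper_force: 61.5
```

```bash
python3 st.py
```

```text
t 11.825 q [0.46, 0.291, -0.137, 2.104, -0.995, 0.838, 0.46] p [0.5377, -0.0399, 0.2276] F [-0.4, 0.2, -3.2] w 0.04359909493049665 61.50749087333679
[[0.426, 0.829, 0.362], [0.606, -0.558, 0.567], [0.672, -0.022, -0.74]]
```

Request:
move_arm(
  rows=[0,0,0,9,0,0,0,18,0,0,0,27,0,0,0,36,0,0,0,45,0,0,0,54,0,0,0,63,0,0,0,72,0,0,0,81,0,0,0,90],
)

```text
clock: 13.08
tcp_pos: [0.5374, -0.0382, 0.2262]
orientation: [-2.309, 0.72, -0.241]
contact_force: [-0.0, 0.6, -2.5]
grip_width: 0.0431
gripper_force: 61.3
```

```bash
python3 st.py
```

```text
t 13.075 q [0.293, 0.287, 0.055, 2.115, -1.048, 0.88, -1.071] p [0.5374, -0.0382, 0.2262] F [-0.0, 0.6, -2.5] w 0.04308249856304798 61.30542755126953
[[0.828, -0.43, 0.359], [-0.559, -0.603, 0.569], [-0.028, -0.672, -0.74]]
```

Request:
move_arm(
  rows=[0,0,0,9,0,0,0,18,0,0,0,27,0,0,0,36,0,0,0,45,0,0,0,54,0,0,0,63,0,0,0,72,0,0,0,81,0,0,0,90],
)

```text
clock: 14.32
tcp_pos: [0.5374, -0.0382, 0.2261]
orientation: [-1.143, 2.18, 0.476]
contact_force: [1.6, -0.5, -2.6]
grip_width: 0.0434
gripper_force: 61.3
```

```bash
python3 st.py; python3 -c "
from bench import r
import cv2; cv2.imwrite('pics/w3.png',r.grab_frame('wrist')[:, :])"
```

```text
t 14.325 q [0.141, 0.291, 0.234, 2.125, -1.092, 0.922, -2.603] p [0.5374, -0.0382, 0.2261] F [1.6, -0.5, -2.6] w 0.04344991900045625 61.34567141532898
[[-0.43, -0.828, 0.359], [-0.603, 0.559, 0.568], [-0.672, 0.028, -0.74]]
```

View pics/w3.png

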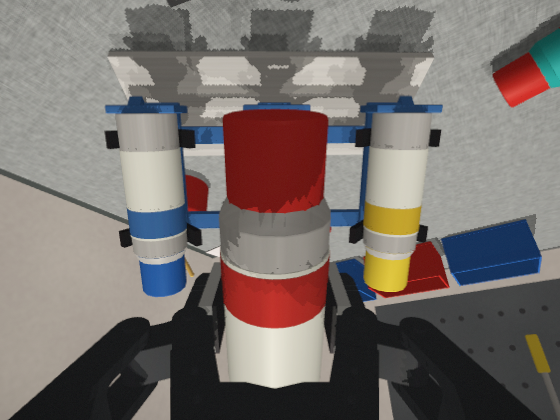

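Request:
move_arm(
  rows=[0,0,0,0,0,0,0,0,0,0,0,0,0,0,0,0,0,0,0,0,0,0,0,0,0,0,0,0,0,0,0,0,0,0,0,0,0,0,0,0],
)

```text
clock: 15.62
tcp_pos: [0.5376, -0.0392, 0.2272]
orientation: [-1.147, 2.176, 0.472]
contact_force: [-0.5, -0.3, -1.7]
grip_width: 0.0433
gripper_force: 61.4
```

Request:
move_arm(
  rows=[0,0,0,0,0,0,0,0,0,0,0,0,0,0,0,0,0,0,0,0,0,0,0,0,0,0,0,0,0,0,0,0,0,0,0,0],
)

```text
clock: 16.75
tcp_pos: [0.5376, -0.0393, 0.2272]
orientation: [-1.147, 2.176, 0.472]
contact_force: [0.3, -0.3, -2.9]
grip_width: 0.0433
gripper_force: 61.4
```

The can is inverted, cap about 40° below level, and has been held for over 2.4 s with no slip in the grip. Now I turn it back.

Request:
move_arm(
  rows=[0,0,0,-9,0,0,0,-18,0,0,0,-27,0,0,0,-36,0,0,0,-45,0,0,0,-54,0,0,0,-63,0,0,0,-72,0,0,0,-81,0,0,0,-90],
)

```text
clock: 18.0
tcp_pos: [0.5376, -0.0393, 0.2272]
orientation: [-2.312, 0.709, -0.248]
contact_force: [-0.7, 0.3, -1.3]
grip_width: 0.0431
gripper_force: 61.6
```

Request:
move_arm(
  rows=[0,0,0,-9,0,0,0,-18,0,0,0,-27,0,0,0,-36,0,0,0,-45,0,0,0,-54,0,0,0,-63,0,0,0,-72,0,0,0,-81,0,0,0,-90],
)

```text
clock: 19.25
tcp_pos: [0.5376, -0.0393, 0.2272]
orientation: [-2.331, -1.236, -0.887]
contact_force: [0.6, 0.7, -2.5]
grip_width: 0.0431
gripper_force: 61.6
```

Request:
move_arm(
  rows=[0,0,0,0,0,0,0,0,0,0,0,0],
)

```text
clock: 19.62
tcp_pos: [0.5376, -0.0392, 0.2272]
orientation: [-2.333, -1.228, -0.885]
contact_force: [-0.2, 0.8, -2.8]
grip_width: 0.0432
gripper_force: 61.6
```

```bash
python3 st.py
```

```text
t 19.625 q [0.456, 0.291, -0.134, 2.104, -0.997, 0.839, 0.459] p [0.5376, -0.0392, 0.2272] F [-0.2, 0.8, -2.8] w 0.04322472321393276 61.56340956687927
[[0.427, 0.829, 0.361], [0.605, -0.559, 0.568], [0.672, -0.024, -0.74]]
```

Request:
move_arm(
  rows=[0,-0.2,3,0,0,-0.2,6,0,0,-0.2,8.5,0,0,-0.2,10.5,0,0,-0.2,12,0,0,-0.2,13,0,0,-0.2,13.5,0,0,-0.2,13.5,0],
)

```text
clock: 20.62
tcp_pos: [0.5847, 0.0384, 0.1274]
orientation: [-2.333, -1.229, -0.885]
contact_force: [0.3, 0.4, -2.4]
grip_width: 0.0432
gripper_force: 61.7
```

```bash
python3 st.py
```

```text
t 20.625 q [0.376, 0.493, -0.263, 2.119, -1.232, 0.581, 0.641] p [0.5847, 0.0384, 0.1274] F [0.3, 0.4, -2.4] w 0.04316469569290266 61.66643500328064
[[0.426, 0.83, 0.361], [0.606, -0.558, 0.568], [0.672, -0.023, -0.74]]
```

Request:
move_arm(
  rows=[0,0,0.25,0,0,0,0.45,0,0,0,0.45,0,0,0,0.45,0],
)

```text
clock: 21.12
tcp_pos: [0.5861, 0.0408, 0.1245]
orientation: [-2.333, -1.23, -0.886]
contact_force: [-5.5, -2.7, 4.1]
grip_width: 0.0433
gripper_force: 62.2
```

```bash
python3 st.py
```

```text
t 21.125 q [0.375, 0.5, -0.268, 2.118, -1.24, 0.574, 0.648] p [0.5861, 0.0408, 0.1245] F [-5.5, -2.7, 4.1] w 0.043297499588576656 62.18657612800598
[[0.425, 0.83, 0.361], [0.606, -0.558, 0.568], [0.673, -0.023, -0.74]]
```

The contact forces match the seated state. I release and stay put while the fingers open.

Request:
move_arm(
  rows=[0,0,0.45,0,0,0,0.45,0,0,0,0.45,0,0,0,0.45,0,0,0,0.45,0,0,0,0.45,0,0,0,0.45,0],
  fingers=1,
)

```text
clock: 22.0
tcp_pos: [0.5879, 0.0436, 0.1208]
orientation: [-2.333, -1.23, -0.885]
contact_force: [-0.4, -0.4, 0.5]
grip_width: 0.0853
gripper_force: 0.0
```

```bash
python3 st.py;  python3 -c "
from bench import r
import cv2; cv2.imwrite('pics/w4.png',r.grab_frame('wrist'))"
```

```text
t 22.0 q [0.373, 0.509, -0.274, 2.117, -1.249, 0.565, 0.656] p [0.5879, 0.0436, 0.1208] F [-0.4, -0.4, 0.5] w 0.08531726960313542 0.0
[[0.426, 0.83, 0.361], [0.606, -0.558, 0.568], [0.672, -0.023, -0.74]]
```

View pics/w4.png

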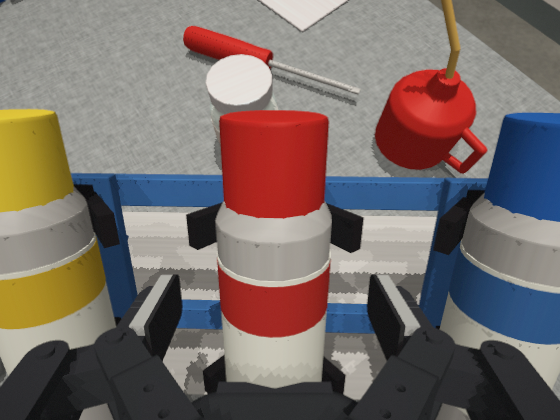

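The red can is back in its saddles, cap top at about (274,115), level with its neighbours, and the fingers are clear. I retreat and check numerically.

Request:
move_arm(
  rows=[0,0,-2,0,0,0,-5,0,0,0,-9,0,0,0,-13,0,0,0,-17,0,0,0,-21,0,0,0,-25,0,0,0,-25,0],
)

```text
clock: 23.05
tcp_pos: [0.4981, -0.1009, 0.3078]
orientation: [-2.337, -1.229, -0.89]
contact_force: [0.5, -0.6, -0.9]
grip_width: 0.0856
gripper_force: 0.0
```

```bash
python3 st.py
python3 - <<'E'
from bench import r
from h import *
for n,pts in(("scene",{"red":(260,225),"yellow":(300,211),"blue":(216,240)}),("top",{"red":(255,152),"yellow":(225,195)})):
    f=r.grab_frame(n); g=cv2.imread(f"pics/{n}0.png")
    for c,p in pts.items(): print(n,c,mask(g,c,p),mask(f,c,p))
# wrist: predicted cap centroid at the fitted pose vs seen
c=r.camera_params("wrist"); f=r.grab_frame("wrist"); p=np.load("rack.npy"); yaw=p[3]
d=np.array([np.cos(yaw),np.sin(yaw),1])/2**.5; B=np.array([.5575,.001,.078])
q=hullc(proj(c,cyl(B,d,.112,.15,.019)))[0]; print("wrist pred",q,mask(f,"red",q))
E
```

```text
t 23.05 q [0.541, 0.169, -0.051, 2.039, -0.865, 1.059, 0.381] p [0.4981, -0.1009, 0.3078] F [0.5, -0.6, -0.9] w 0.08555786252836353 0.0
[[0.425, 0.828, 0.366], [0.606, -0.561, 0.564], [0.672, -0.018, -0.74]]
scene red (array([259.71034483, 224.75517241]), np.int32(290)) (array([259.80412371, 224.86941581]), np.int32(291))
scene yellow (array([300.7544484 , 211.12099644]), np.int32(281)) (array([300.7544484 , 211.12099644]), np.int32(281))
scene blue (array([216.09473684, 239.72280702]), np.int32(285)) (array([216.05574913, 239.79094077]), np.int32(287))
top red (array([255.44334975, 152.47536946]), np.int32(406)) (array([255.4691358 , 152.48888889]), np.int32(405))
top yellow (array([224.60470588, 195.15529412]), np.int32(425)) (array([224.66117647, 195.14823529]), np.int32(425))
wrist pred [273.75011404 116.24894702] (array([273.9293381 , 115.96243292]), np.int32(1118))
```

The red cap is within 0.15 px of where it stood at the start in both views, and the neighbours haven't moved. I hand the job in.

```bash
python3 -c "
from bench import r
print(r.hand_in())"
```

```text
the job is handed in; nothing more can be done
None
```

I took the red can out, held it cap down at about 40° below level for over 2.4 s, seated it back in its rest and released it; the job was handed in after about 23 s, with the red cap back within 0.15 px of its starting position and the other two cans unmoved.

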